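Close and clamp the transport case

ROBOT

A 6-joint arm with a two-finger parallel gripper is mounted at the origin on a cart in front of the work surface, level with it; the furniture and walls round the work are solid. World frame = base frame: x ahead of the robot, y to its left, z up, the work surface at z = 0. Lengths are in m, angles in rad, forces in N, time in s.
With the tool pointing down it reaches from about 0.4 to 0.925 m from the base axis. Payload 12.5 kg.
Tool frame: the origin (TCP) lies on the centre line of the jaws, within the pads' length; the fingertips stand 14 mm ahead of it and the grasp point (between the pads) lies 5 mm behind it; z points along the fingers, y is the direction in which the jaws open and shut (so a half turn about z gives the same grasp; the last joint's range is limited). The gripper opens to 95 mm and grips with 3 to 60 N. Pads are 20 mm wide; open, the fingers measure 119 mm over their backs; the gripper's body (75 mm by 180 mm) begins 59 mm behind the grasp point.
Start: joints at [-1.229, 0.491, 1.559, -0, 1.092, -0.106], TCP at [0.271, -0.563, 0.204] pointing down, gripper open.
Joint ranges: [-3.1, 3.1], [-0.84, 2.19], [0.05, 2.79], [-1.13, 4.28], [0.06, 2.93], [-2.69, 2.69]. Speed limits (rad/s): [2.22, 2.22, 2.79, 3.14, 3.14, 3.14].

INTERFACE

Orientations are given as a rotation vector (axis times angle).
In Python, from rig import arm, get_image, get_calibration gives the robot as it stands. The module is installed in compiled form; this text tells all that it offers.
- The arm moves only by the tool step_arm, never from a script. Its argument "motion" is a list of rows, each an object with "gripper": the opening, from 0 (shut) to 1 (fully open); "xyz": the shift along the world's x, y, z in units of 300 mm (1.0 is 300 mm), a list of three; "dr": the turn, a rotation vector about the world's x, y, z in units of pi rad (1.0 is pi rad), a list of three. In form: [{"gripper": gripper, "xyz": [tx, ty, tz], "dr": [wx, wy, wz]}, ...]. A call has 1 to 12 rows; each row shifts and turns the commanded pose from where the row before left it; what a row does not reach is not made up. A row lasts 1/10 s, in which the tool goes at most 50 mm and 8.59 degrees, less where a joint would pass 70% of its speed; a pose out of reach is approached as far as the arm can. A call with a number of a shift or a turn outside -1 to 1 is refused whole. A call with a gripper value outside its range is refused whole. The fingers move at their own pace and stop on an object; "newtons" is the grip in N (left out, the last holds). Time passes only in rows, so rows that do not move let the fingers close. It gives the time, the measured TCP pose, the force and the opening at its end, in the units of the state.
- arm.observe(): the state, without advancing time (a new reading comes with each control period).
- get_image(name): name is "scene" or "top" or "wrist"; returns the picture (400x640x3 uint8, red, green, blue); there is no depth.
- get_calibration(name): a dict with "fx", "fy", "cx", "cy" (pixels), "R" (3x3) and "t" (3): a world point X has camera coordinates R X + t. Camera axes: x right, y down, z forward; pixel columns grow to the right and rows downward; lengths in m; the calibration is good to about 2 mm. A picture is of the moment at which its call begins: read the wrist's pose just before it. get_calibration takes no time and is no camera call; for the wrist camera it gives the pose at the moment of the call.
- arm.hand_in(): hands the job in, once; it reports no verdict.
The state is a dict: "time": time; "joint_positions": joint angles; "dq": joint speeds; "effort": joint torques, N m; "position": TCP position; "ee_rot": TCP orientation; "ft_force": force on the tool from outside, world axes, zero at the start; "ft_torque": the same for the moment, N m; "finger_gap": finger opening in m.
Only numpy, scipy, OpenCV 4.12 (cv2) and the standard library are available. Lean on these libraries where they do the work, as an engineer would, in place of code of your own. Each camera call takes 0.05 s, during which the arm holds its last target. There are 200 camera calls.

TASK

Pack the small white carton flat in the open metal case, put the loose lid on so that it sits home all round, then swing the U-shaped clamp bail over and press its tab down until you feel its screw-set feet bear firmly on the lid, so that they stay bearing when you let go. Press gently: over 40 N on the tab would bend the lid. Leave the jar, the bottle and the timer where they stand.

Things in the scene. Friction and masses are not known exactly. Their poses are not given: they have to be found in the camera images.
- case: open-topped brushed metal case fixed to the worktop: 128 (x) x 170 (y) x 50 mm high outside, walls and floor 4 mm, 120 x 162 mm inside. Origin: centre of its underside. Its x points away from the robot to the bail's hinge side; the hinge brackets stand 72 to 88 mm to +x, 72 mm high
- lid: loose brushed metal lid, 0.28 kg: plate 132 (x) x 174 (y) mm, z = 8 to 13 mm, over a skirt 112 x 154 mm, 8 mm deep (4 mm play each side in the case). Origin: centre of the skirt's lower edge, on which it stands. Dark bow handle on top: bar 72 along x, 14 wide along y, z = 29 to 41 mm. Either way round fits. Seated: plate on the case's rim, lid origin 42 mm above the case's origin
- carton: small closed white carton with a dark band, lying flat, 52 (x) x 96 (y) x 34 mm high, 0.08 kg. Origin: centre of its underside. It fits flat on the case's floor at any turn about the vertical that clears the walls (12 mm to spare at each end with its long y axis along the case's x), and its top then lies 4 mm below the lid's skirt
- bail (a joint): hinge of the steel U-shaped clamp bail, along the case's y. Radians: 0 = level; grows as it opens (1.57 upright, 1.75 to 1.98 at the start, leaning away). The feet meet the seated lid anywhere from -0.05 to 0.05, as their screws are set: feel for it. Stiff: friction about 1 N m, some 6 N at the tab to move it; stays where left, and holds about 12 N at the feet. 12 to 25 N in all at the tab makes them bear
- bail_hinge (a point): midpoint of the bail's hinge axis: 80 mm to +x of the case's centre, 64 mm above its underside. Two arms 10 mm wide, 8 mm thick, 170 mm long at y = +-60 mm; under each a rubber foot 20 mm across, 80 mm from the axis, on a screw stem; both screws are set alike, foot 5 to 13 mm below the arm's mid-plane. The lid's handle stands free between the arms
- bail_tab (a point): top of the press tab at the middle of the bail's cross bar (10 mm round, 120 mm long, 170 mm from the hinge axis): flat grey tab 24 x 60 (along y) x 8 mm; the point lies 170 mm out, 5 mm above the plane of the arms. With the bail level it is 26 mm in front of the case, 69 mm above the worktop
- jar: bystander: blue-capped clear jar, 44 mm across, 60 mm high, right of and behind the case. Origin: centre of its underside. Leave it
- bottle: bystander: white bottle with a blue cap, 53 mm across, 128 mm high, far left. Origin: centre of its underside. Leave it
- timer: bystander: white kitchen-type timer with a round dial, 70 x 70 x 36 mm, in front of the case at the worktop's edge. Origin: centre of its underside. Leave it
Mind the look-alikes: they are no part of the job. Leave any orange, turquoise or yellow look-alike of the carton alone.

How it is judged:
On the way, in this order (a step that is already met when the one before it is completed fails the run):
1. the carton lies flat on the case's floor, the lid still off (z of carton in the frame of case below 0.01 m and horizontal distance between carton and case below 0.065 m and angle between carton's own z axis and vertical below 0.1 rad and horizontal distance between lid and case above 0.1 m), for 0.2 s.
2. the lid sits home on the case, the bail still open (z of lid in the frame of case below 0.0445 m and horizontal distance between lid and case below 0.008 m and angle between lid's own z axis and vertical below 0.03 rad and value of joint bail above 0.8 rad), for 0.2 s.
At the end, for the whole second after the job is handed in: The carton lies flat inside the case; the lid sits home on the rim (within 2.5 mm of height, 8 mm of centre, level to 0.03 rad); the bail is down (joint within about 0.09 rad of level, wherever its feet meet the lid) and, released, its feet still bear on the lid with more than 3.5 N (z of carton in the frame of case between 0 and 0.01 m and horizontal distance between carton and case below 0.065 m and angle between carton's own z axis and vertical below 0.1 rad and z of lid in the frame of case between 0.038 and 0.0445 m and horizontal distance between lid and case below 0.008 m and angle between lid's own z axis and vertical below 0.03 rad and angle between the x axis of lid and the x axis of case, either way round below 0.1 rad and value of joint bail between -0.11 and 0.09 rad and contact force between bail and lid above 3.5 N and linear speed of lid below 0.01 m/s); the robot touches nothing.
It fails at once if the bail is forced onto the lid with more than 80 N at its feet (over 40 N on the tab) (contact force between bail and lid above 80 N).
It fails at once if the jar, bottle or timer is shifted by more than 30 mm or knocked over (distance of any of jar, bottle, timer from where it was at the start of the episode above 0.03 m or angle between any of jar, bottle, timer's own z axis and vertical above 0.4 rad).
It also fails if it takes over 72 s, if anything falls off the work surface, if the arm or the gripper's body presses on something with over 40 N, if the wrist force passes 120 N, or if a joint passes its speed limit or range.

## Working session

There is one attempt and no reset: what is moved stays moved. The work goes in short steps, Python scripts to look and compute and a tool call to move; the robot and the scene stay as the last step left them, time stands still between calls to the robot, and variables do not carry over. Pictures are saved under pics/ and viewed, about 8 in all and at most 12, crops included, and the job is handed in when it is done.

Besides the shell and the picture viewer there is one more tool, called as a command line: name --argument value ..., lists and objects as JSON in quotes. step_arm: Moves the arm, as the interface text tells. Its arguments: {"type":"object","properties":{"motion":{"type":"array","items":{"type":"object","properties":{"gripper":{"type":"number"},"xyz":{"type":"array","items":{"type":"number","minimum":-1,"maximum":1}},"dr":{"type":"array","items":{"type":"number","minimum":-1,"maximum":1}}}}},"newtons":{"type":"number"}},"required":["motion"]}

```bash
mkdir -p pics; cat > h.py <<'E'
import numpy as np, cv2
from rig import arm, get_image, get_calibration
def grab(n,f):
    c=get_calibration(n); im=get_image(n)[:,:,::-1].copy(); cv2.imwrite(f'pics/{f}.png',im); return im,c
def ray(c,uv,z):
    R=np.array(c['R']);t=np.array(c['t']);o=-R.T@t
    d=R.T@np.array([(uv[0]-c['cx'])/c['fx'],(uv[1]-c['cy'])/c['fy'],1.]);return o+d*(z-o[2])/d[2]
def proj(c,X):
    p=np.array(c['R'])@np.array(X)+np.array(c['t']);return np.array([c['fx']*p[0]/p[2]+c['cx'],c['fy']*p[1]/p[2]+c['cy']])
E
python3 - <<'E'
from h import *
for n in('top','scene'):
    im,c=grab(n,n+'0');print(n,c)
print(arm.observe())
E
```

```text
top {'fx': 424.9146535327786, 'fy': 424.9146535327786, 'cx': 315.84307002253115, 'cy': 197.57525680219297, 'R': array([[-0.00549497, -0.99983807, -0.01713614],
       [-0.98429266,  0.00843186, -0.176343  ],
       [ 0.17645893,  0.01589797, -0.98417961]]), 't': array([0.17439231, 0.52655602, 1.60964865])}
scene {'fx': 469.1190940215416, 'fy': 469.1190940215416, 'cx': 316.7621718396512, 'cy': 192.86617043037265, 'R': array([[ 0.46356676, -0.88605719,  0.00291926],
       [-0.58333494, -0.30766537, -0.75170631],
       [ 0.66695293,  0.34676315, -0.65949155]]), 't': array([-0.1196143,  0.4000056,  1.3945959])}
{'time': 0.1, 'joint_positions': array([-1.22863457e+00,  4.91501989e-01,  1.55938423e+00,  1.19560834e-05,
        1.09169916e+00, -1.05616765e-01]), 'dq': array([-0.00031555, -0.00080266, -0.00026459,  0.00100391,  0.00090259,
        0.00027408]), 'effort': array([ 3.66391323e-04, -6.13625693e+01, -2.58604252e+01,  6.93330145e-02,
        4.70270554e-02, -5.29893202e-05]), 'position': array([ 0.27054138, -0.56316493,  0.20391998]), 'ee_rot': array([-3.06222216e+00, -6.97279745e-01,  1.67402165e-04]), 'ft_force': array([ 0.77628539, -0.04821725, -0.17604172]), 'ft_torque': array([-0.02300497,  0.00943346, -0.01066469]), 'finger_gap': 0.09538722813622864}
```

View pics/top0.png

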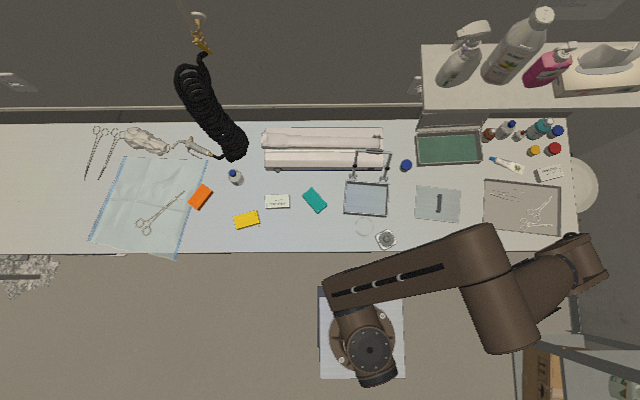

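View pics/scene0.png

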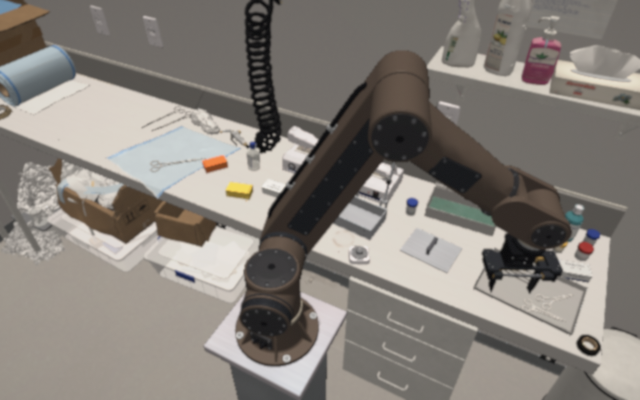

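The top view shows the carton at about (277,201), the case at (366,197), the bail behind it at (370,163), the lid at (438,203), the jar at (406,165) and the timer at (386,239).

```bash
python3 - <<'E'
from h import *
im=cv2.imread('pics/top0.png');c=get_calibration('top')
cv2.imwrite('pics/crop.png',cv2.resize(im[140:260,255:465],None,fx=3.8,fy=3.8,interpolation=cv2.INTER_CUBIC))
for n,uv,z in [('carton',(277,201),.034),('case',(366,197),.05),('lid',(438,203),.013),('timer',(386,239),.036),('jar',(406,165),.06)]:print(n,ray(c,uv,z))
E
```

```text
carton [0.51794526 0.32392689 0.034     ]
case [ 0.52806481 -0.02451765  0.05      ]
lid [ 0.50814571 -0.31209771  0.013     ]
timer [ 0.36551293 -0.09855596  0.036     ]
jar [ 0.65214817 -0.18304883  0.06      ]
```

View pics/crop.png

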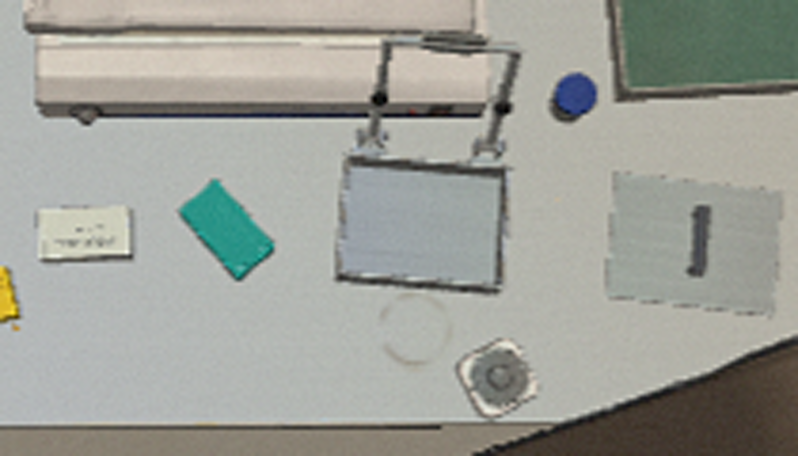

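The crop shows the case rim corners near (347,157), (507,168), (337,280) and (499,292). The lid handle ends are at (703,207) and (697,275), and the carton corners run from (38,208) to (132,259). The bail leans away, with its tab at (455,42).

```bash
python3 - <<'E'
from h import *
c=get_calibration('top');R=np.array(c['R']);print('cam',-R.T@c['t'])
f=lambda p:((p[0]+.5)/3.8-.5+255,(p[1]+.5)/3.8-.5+140)
def rect(n,P,z):
    Q=np.array([ray(c,f(p),z)[:2] for p in P]) # TL TR BL BR ; +y left
    ex=(Q[0]+Q[1]-Q[2]-Q[3])/2; ey=(Q[0]+Q[2]-Q[1]-Q[3])/2
    print(n,'ctr',Q.mean(0).round(4),'size',np.linalg.norm(ex).round(4),np.linalg.norm(ey).round(4),'yaw',np.arctan2(ex[1],ex[0]).round(3),np.arctan2(-ey[0],ey[1]).round(3))
rect('case',[(347,157),(507,168),(337,280),(499,292)],.05)
rect('lid',[(613,172),(781,189),(606,297),(775,315)],.013)
rect('carton',[(38,208),(131,206),(40,262),(132,259)],.034)
print('handle',ray(c,f((703,207)),.041),ray(c,f((697,275)),.041))
for z in(.2,.22,.24):print('tab',ray(c,f((455,42)),z))
print('boxtop front edge z.05,.1,.15',[ray(c,f((300,35)),z).round(3) for z in(.05,.1,.15)],[ray(c,f((300,110)),z).round(3) for z in(0,.05,.1)])
E
```

```text
cam [0.23520663 0.14433406 1.68002626]
case ctr [ 0.522  -0.0236] size 0.1288 0.1646 yaw -0.098 -0.081
lid ctr [ 0.5061 -0.3087] size 0.1331 0.1747 yaw -0.106 -0.114
carton ctr [0.5174 0.3237] size 0.0563 0.096 yaw 0.038 0.019
handle [ 0.53870161 -0.31274209  0.041     ] [ 0.46821344 -0.30265575  0.041     ]
tab [ 0.67033638 -0.04351519  0.2       ]
tab [ 0.66445635 -0.04097673  0.22      ]
tab [ 0.65857632 -0.03843828  0.24      ]
boxtop front edge z.05,.1,.15 [array([0.724, 0.099, 0.05 ]), array([0.709, 0.1  , 0.1  ]), array([0.694, 0.102, 0.15 ])] [array([0.656, 0.099, 0.   ]), array([0.643, 0.1  , 0.05 ]), array([0.631, 0.101, 0.1  ])]
```

step_arm --motion '[{"gripper": 1,"xyz": [0.075,0.145,0.03],"dr": [0,0,0.02]},{"gripper": 1,"xyz": [0.075,0.145,0.03],"dr": [0,0,0.02]},{"gripper": 1,"xyz": [0.075,0.145,0.03],"dr": [0,0,0.02]},{"gripper": 1,"xyz": [0.075,0.145,0.03],"dr": [0,0,0.02]},{"gripper": 1,"xyz": [0.075,0.145,0],"dr": [0,0,0.02]},{"gripper": 1,"xyz": [0.075,0.145,0],"dr": [0,0,0.02]},{"gripper": 1,"xyz": [0.075,0.145,0],"dr": [0,0,0.02]},{"gripper": 1,"xyz": [0.075,0.145,0],"dr": [0,0,0.02]},{"gripper": 1,"xyz": [0,0.15,0],"dr": [0,0,0.02]},{"gripper": 1,"xyz": [0,0.15,0],"dr": [0,0,0.02]},{"gripper": 1,"xyz": [0,0.15,0],"dr": [0,0,0.02]},{"gripper": 1,"xyz": [0,0.15,0],"dr": [0,0,0.02]}]'

```text
time: 1.3
position: [0.4502, -0.0336, 0.2404]
ee_rot: [-2.589, -1.779, 0.0]
ft_force: [0.6, -0.8, 0.5]
finger_gap: 0.0949
```

step_arm --motion '[{"gripper": 1,"xyz": [0,0.15,0],"dr": [0,0,0.02]},{"gripper": 1,"xyz": [0.03,0.15,0],"dr": [0,0,0.02]},{"gripper": 1,"xyz": [0.03,0.15,-0.03],"dr": [0,0,0.02]},{"gripper": 1,"xyz": [0.03,0.15,-0.03],"dr": [0,0,0.02]},{"gripper": 1,"xyz": [0.03,0.15,-0.03],"dr": [0,0,0.02]},{"gripper": 1,"xyz": [0.03,0.15,-0.03],"dr": [0,0,0.02]},{"gripper": 1,"xyz": [0.03,0.15,-0.03],"dr": [0,0,0.02]},{"gripper": 1,"xyz": [0.03,0.1,-0.03],"dr": [0,0,0.02]},{"gripper": 1,"xyz": [0,0,0],"dr": [0,0,0]}]'

```text
time: 2.2
position: [0.5134, 0.3126, 0.1845]
ee_rot: [-2.062, -2.369, 0.003]
ft_force: [0.4, -0.5, 0.1]
finger_gap: 0.0949
```

```bash
cat >> h.py <<'E'
from scipy.spatial.transform import Rotation as Ro
def st():
    s=arm.observe();M=Ro.from_rotvec(s['ee_rot']).as_matrix()
    print('t',round(s['time'],2),'p',s['position'].round(4),'jaw yaw',round(np.arctan2(M[1,1],M[0,1]),4),'z',M[:,2].round(3),'F',s['ft_force'].round(2),'gap',round(s['finger_gap'],4),'q',s['joint_positions'].round(2));return s
E
python3 - <<'E'
from h import *
st();im,c=grab('wrist','w1')
print(proj(c,[.517,.324,.034]))
E
```

```text
t 2.2 p [0.5134 0.3126 0.1845] jaw yaw 0.1386 z [-0.002 -0.001 -1.   ] F [ 0.44 -0.51  0.11] gap 0.0949 q [0.44 0.48 1.64 0.   1.02 0.3 ]
[328.29819751 182.05306997]
```

View pics/w1.png

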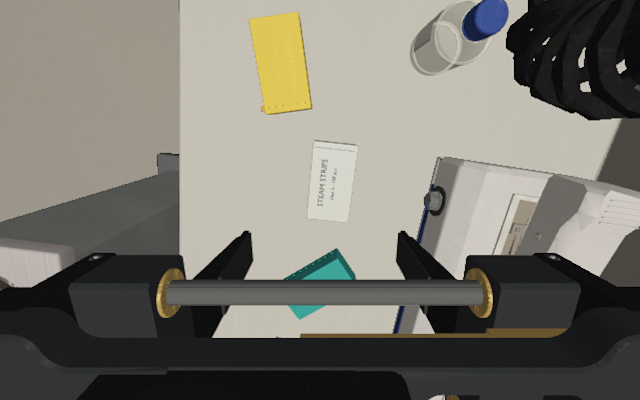

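The wrist view shows a white carton at (332,181) with corners (315,141), (357,147), (349,222) and (307,217). There is another white box in the top view at (549,174), so I will compare the two before choosing.

```bash
python3 - <<'E'
from h import *
im=cv2.imread('pics/top0.png');w=cv2.imread('pics/w1.png')
a=cv2.resize(im[150:210,480:580],(600,360),interpolation=cv2.INTER_CUBIC)
b=cv2.resize(w[130:230,290:370],(192,240),interpolation=cv2.INTER_CUBIC)
b=cv2.copyMakeBorder(b,0,120,0,0,cv2.BORDER_CONSTANT);cv2.imwrite('pics/cmp.png',np.hstack([a,b]))
c=get_calibration('top');print(ray(c,(536,171),.03),ray(c,(563,171),.03),ray(c,(549,174),.03))
c=get_calibration('wrist')
P=[ray(c,p,.034) for p in[(315,141),(357,147),(307,217),(349,222)]];print(np.round(P,4),np.mean(P,0))
E
```

```text
[ 0.63034771 -0.70025566  0.03      ] [ 0.62932405 -0.80594961  0.03      ] [ 0.61769968 -0.74994145  0.03      ]
[[0.4948 0.3677 0.034 ]
 [0.544  0.3676 0.034 ]
 [0.4967 0.2746 0.034 ]
 [0.5496 0.2753 0.034 ]] [0.52127972 0.32130236 0.034     ]
```

View pics/cmp.png

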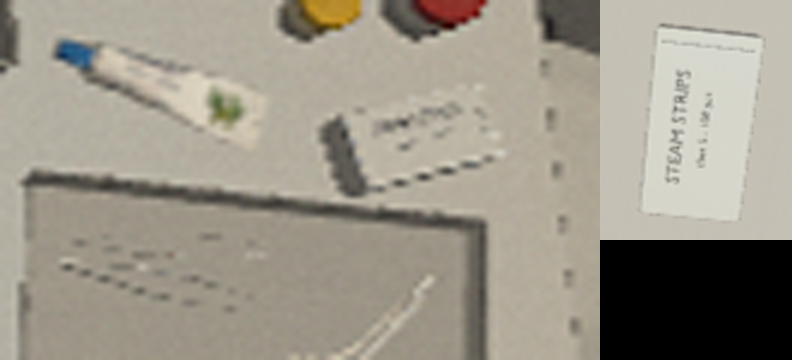

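The right-hand box is out of reach at 0.97 m, so the STEAM STRIPS carton (about 52 x 93 mm measured) is the one. Now I'll descend and grip it.

step_arm --motion '[{"gripper": 1,"xyz": [0.011,0.017,-0.1],"dr": [0,0,-0.018]},{"gripper": 1,"xyz": [0.011,0.016,-0.12],"dr": [0,0,-0.017]},{"gripper": 1,"xyz": [0,0,-0.12],"dr": [0,0,0]},{"gripper": 1,"xyz": [0,0,-0.12],"dr": [0,0,0]},{"gripper": 1,"xyz": [0,0,-0.07],"dr": [0,0,0]},{"gripper": 0.4,"xyz": [0,0,0],"dr": [0,0,0]},{"gripper": 0.4,"xyz": [0,0,0],"dr": [0,0,0]},{"gripper": 0.4,"xyz": [0,0,0],"dr": [0,0,0]},{"gripper": 0.4,"xyz": [0,0,0],"dr": [0,0,0]}]' --newtons 15

```text
time: 3.15
position: [0.5209, 0.3196, 0.029]
ee_rot: [2.195, 2.247, 0.004]
ft_force: [-0.1, -0.5, 0.4]
finger_gap: 0.0684
```

```bash
python3 -c "
from h import *
st()"
```

```text
t 3.15 p [0.5209 0.3196 0.029 ] jaw yaw 0.0233 z [ 0.002  0.001 -1.   ] F [-0.15 -0.46  0.42] gap 0.0684 q [ 0.44  0.69  1.75 -0.    0.71  0.42]
```

step_arm --motion '[{"gripper": 0.4,"xyz": [0,0,-0.018],"dr": [0,0,0]},{"gripper": 0.4,"xyz": [0,0,0],"dr": [0,0,0]},{"gripper": 0.4,"xyz": [0,0,0],"dr": [0,0,0]},{"gripper": 0.4,"xyz": [0,0,0],"dr": [0,0,0]}]'

```text
time: 3.55
position: [0.5202, 0.3195, 0.022]
ee_rot: [2.195, 2.248, -0.0]
ft_force: [1.2, 0.0, -0.6]
finger_gap: 0.0511
```

step_arm --motion '[{"gripper": 0.4,"xyz": [0,0,0.05],"dr": [0,0,0]},{"gripper": 0.4,"xyz": [0,0,0.1],"dr": [0,0,0]}]'

```text
time: 3.75
position: [0.5194, 0.3191, 0.0666]
ee_rot: [-2.194, -2.247, 0.005]
ft_force: [-0.1, 0.8, -0.2]
finger_gap: 0.0516
```

```bash
python3 -c "
from h import *
st()"
```

```text
t 3.75 p [0.5194 0.3191 0.0666] jaw yaw 0.0236 z [-0.003 -0.002 -1.   ] F [-0.07  0.85 -0.21] gap 0.0516 q [ 0.44  0.63  1.72 -0.    0.79  0.42]
```

step_arm --motion '[{"gripper": 0.4,"xyz": [0,0,0.12],"dr": [0,0,0]},{"gripper": 0.4,"xyz": [0,-0.1,0.08],"dr": [0,0,-0.005]},{"gripper": 0.4,"xyz": [0,-0.15,0.02],"dr": [0,0,-0.006]},{"gripper": 0.4,"xyz": [0,-0.15,0],"dr": [0,0,-0.006]},{"gripper": 0.4,"xyz": [0,-0.15,0],"dr": [0,0,-0.006]},{"gripper": 0.4,"xyz": [0,-0.15,0],"dr": [0,0,-0.006]},{"gripper": 0.4,"xyz": [0,-0.15,0],"dr": [0,0,-0.007]},{"gripper": 0.4,"xyz": [0,-0.15,0],"dr": [0,0,0]},{"gripper": 0.4,"xyz": [0,-0.13,0],"dr": [0,0,0]},{"gripper": 0.4,"xyz": [0,0,0],"dr": [0,0,0]}]'

```text
time: 4.75
position: [0.5205, -0.0233, 0.1342]
ee_rot: [2.322, 2.114, 0.001]
ft_force: [-0.3, 0.4, -0.5]
finger_gap: 0.0514
```

```bash
python3 - <<'E'
from h import *
st();im,c=grab('wrist','w2')
E
```

```text
t 4.75 p [ 0.5205 -0.0233  0.1342] jaw yaw -0.0935 z [ 0.001 -0.001 -1.   ] F [-0.34  0.41 -0.46] gap 0.0514 q [-0.17  0.43  1.89 -0.    0.81 -0.08]
```

View pics/w2.png

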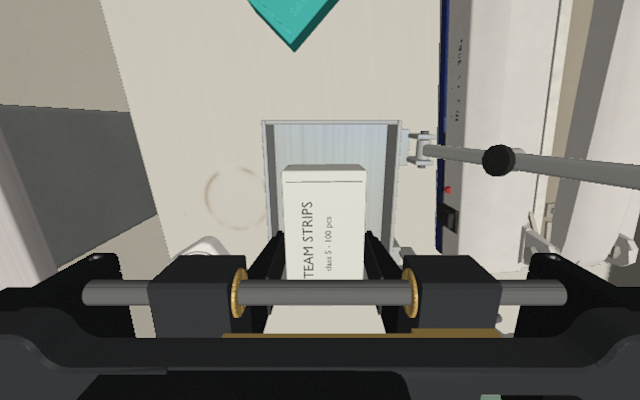

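The carton is held over the case. The case's far-end (+y) rim corners are at (263,121) and (399,121), and the side rims look parallel to the carton.

```bash
python3 - <<'E'
from h import *
c=get_calibration('wrist')
a,b=ray(c,(262.5,120.5),.05)[:2],ray(c,(400,120.5),.05)[:2]
d=b-a;print(a,b,np.linalg.norm(d));u=d/np.linalg.norm(d);yaw=np.arctan2(u[1],u[0]);n=np.array([u[1],-u[0]]);print('yaw',yaw,'ctr',(a+b)/2+n*.085)
print([ray(c,p,.05)[:2].round(4) for p in [(263,200),(262,220),(400,200),(400,220)]])
E
```

```text
[0.47291181 0.06436753] [0.59655064 0.05289245] 0.12417019627105333
yaw -0.09254616654294216 ctr [ 0.52687602 -0.02600627]
[array([ 0.462 , -0.0093]), array([ 0.4579, -0.0297]), array([ 0.5952, -0.0217]), array([ 0.5948, -0.0424])]
```

step_arm --motion '[{"gripper": 0.4,"xyz": [0,0,-0.12],"dr": [0,0,0]},{"gripper": 0.4,"xyz": [0,0,-0.12],"dr": [0,0,0]},{"gripper": 0.4,"xyz": [0,0,-0.08],"dr": [0,0,0]},{"gripper": 0.4,"xyz": [0,0,-0.035],"dr": [0,0,0]},{"gripper": 0.4,"xyz": [0,0,0],"dr": [0,0,0]}]'

```text
time: 5.3
position: [0.52, -0.0186, 0.0262]
ee_rot: [-2.317, -2.12, 0.001]
ft_force: [-0.3, -0.1, -0.2]
finger_gap: 0.0519
```

```bash
python3 -c "
from h import *
st()"
```

```text
t 5.3 p [ 0.52   -0.0186  0.0262] jaw yaw -0.0885 z [-0.001  0.    -1.   ] F [-0.33 -0.12 -0.2 ] gap 0.0519 q [-0.16  0.61  1.97  0.    0.56 -0.07]
```

step_arm --motion '[{"gripper": 0.72,"xyz": [0,0,-0.005],"dr": [0,0,0]},{"gripper": 0.72,"xyz": [0,0,0],"dr": [0,0,0]},{"gripper": 0.72,"xyz": [0,0,0],"dr": [0,0,0]},{"gripper": 0.72,"xyz": [0,0,0.08],"dr": [0,0,0]},{"gripper": 0.72,"xyz": [0,0,0.15],"dr": [0,0,0]},{"gripper": 0.72,"xyz": [-0.03,0,0.15],"dr": [0,0,0]},{"gripper": 0.72,"xyz": [-0.03,-0.03,0.15],"dr": [0,0,0]},{"gripper": 0.72,"xyz": [-0.06,-0.15,0],"dr": [0,0,0]},{"gripper": 0.72,"xyz": [0,-0.15,0],"dr": [0,0,0]},{"gripper": 0.72,"xyz": [0,0,0],"dr": [0,0,0]}]'

```text
time: 6.3
position: [0.4843, -0.1223, 0.1853]
ee_rot: [2.32, 2.114, 0.001]
ft_force: [-1.4, 0.3, 0.2]
finger_gap: 0.0686
```

```bash
python3 - <<'E'
from h import *
st();im,c=grab('wrist','w3')
for z in (.05,):print(proj(c,[.524,-.025,z]))
E
```

```text
t 6.3 p [ 0.4843 -0.1223  0.1853] jaw yaw -0.0931 z [ 0.003 -0.002 -1.   ] F [-1.42  0.28  0.19] gap 0.0686 q [-0.38  0.34  1.89 -0.    0.92 -0.29]
[352.30933232 101.51157468]
```

View pics/w3.png

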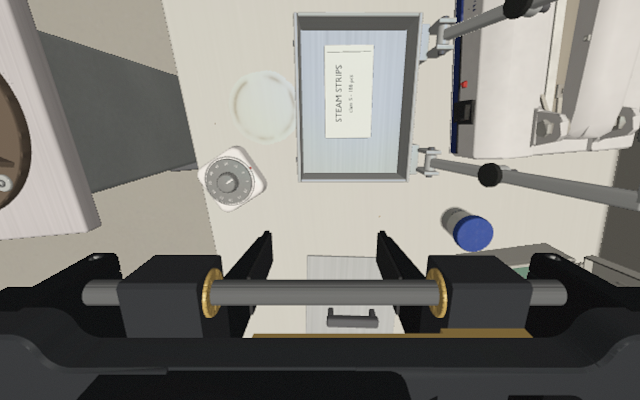

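The carton lies flat inside the case. The rim's outer corners are at (294,13), (423,13), (299,181) and (409,181), and the lid handle shows at the lower edge (352,318).

```bash
python3 - <<'E'
from h import *
c=get_calibration('wrist');print(np.array(c['R']).round(2))
Q=np.array([ray(c,p,.05)[:2] for p in [(294,13),(423,13),(299,181),(409,181)]]);print(Q.round(4),Q.mean(0))
d=Q[1]+Q[3]-Q[0]-Q[2];e=Q[0]+Q[1]-Q[2]-Q[3];print(np.linalg.norm(d)/2,np.linalg.norm(e)/2,np.arctan2(d[1],d[0]),np.arctan2(-e[0],e[1]))
im=cv2.imread('pics/w3.png')
H=np.array([ray(c,p,.041) for p in [(328,318),(378,318)]]);print(H)
cv2.imwrite('pics/w3c.png',cv2.resize(im[0:200,270:440],None,fx=3,fy=3,interpolation=cv2.INTER_CUBIC))
E
```

```text
[[ 1.   -0.09  0.  ]
 [-0.09 -0.96  0.28]
 [-0.02 -0.28 -0.96]]
[[ 0.4722  0.0635]
 [ 0.5977  0.0519]
 [ 0.4575 -0.1027]
 [ 0.5826 -0.1143]] [ 0.52749715 -0.02537743]
0.12583656596317322 0.16688230886405728 -0.09257576519151264 -0.08956383994852246
[[ 0.47363095 -0.29626132  0.041     ]
 [ 0.5413804  -0.30260667  0.041     ]]
```

View pics/w3c.png

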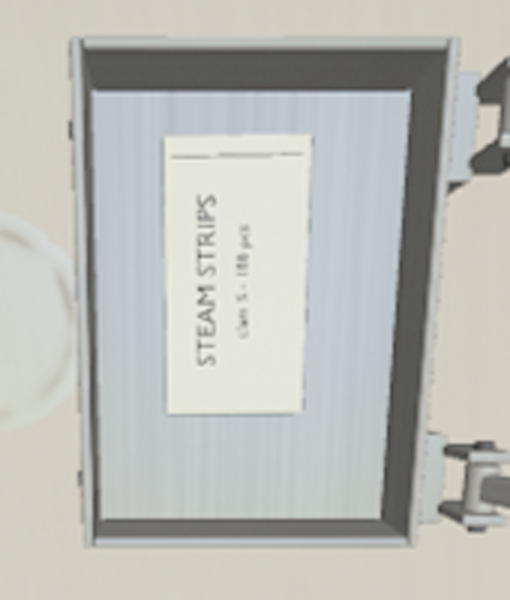

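```bash
python3 - <<'E'
from h import *
c=get_calibration('wrist');f=lambda p:((p[0]+.5)/3-.5+270,(p[1]+.5)/3-.5)
P=np.array([ray(c,f(p),.038)[:2] for p in [(165,136),(311,138),(167,413),(301,411)]]);print('carton',P.mean(0),np.linalg.norm(P[0]-P[1]),np.linalg.norm(P[2]-P[0]))
Q=np.array([ray(c,f(p),.05)[:2] for p in [(70,38),(458,38),(92,546),(412,546)]]);print('case',Q.mean(0),np.linalg.norm(Q[0]-Q[1]),np.linalg.norm(Q[2]-Q[0]))
F=np.array([ray(c,f(p),.004)[:2] for p in [(92,90),(412,90),(100,519),(382,519)]]);print('floor',F.mean(0),np.linalg.norm(F[0]-F[1]),np.linalg.norm(F[2]-F[0]))
print('cam',-np.array(c['R']).T@c['t'])
E
```

```text
carton [ 0.52107914 -0.01325865] 0.0507993533042798 0.09378752192084673
case [ 0.52689414 -0.0254257 ] 0.12633672032841103 0.16822101049132404
floor [ 0.52727502 -0.02514799] 0.12118889565048072 0.16373059803028076
cam [ 0.49159519 -0.04236564  0.36537787]
```

step_arm --motion '[{"gripper": 0.6,"xyz": [0.013,-0.1,0],"dr": [0,0,0.045]},{"gripper": 0.6,"xyz": [0.013,-0.1,0],"dr": [0,0,0.045]},{"gripper": 0.6,"xyz": [0.013,-0.1,0],"dr": [0,0,0.045]},{"gripper": 0.6,"xyz": [0.013,-0.1,0],"dr": [0,0,0.045]},{"gripper": 0.6,"xyz": [0.013,-0.1,0],"dr": [0,0,0.045]},{"gripper": 0.6,"xyz": [0.011,-0.1,0],"dr": [0,0,0.045]},{"gripper": 0.6,"xyz": [0,-0.013,0],"dr": [0,0,0.045]},{"gripper": 0.6,"xyz": [0,0,0],"dr": [0,0,0.045]},{"gripper": 0.6,"xyz": [0,0,0],"dr": [0,0,0.045]},{"gripper": 0.6,"xyz": [0,0,0],"dr": [0,0,0.045]},{"gripper": 0.6,"xyz": [0,0,0],"dr": [0,0,0.045]},{"gripper": 0.6,"xyz": [0,0,0],"dr": [0,0,0]}]'

```text
time: 7.55
position: [0.5074, -0.3014, 0.1842]
ee_rot: [0.16, 3.137, 0.0]
ft_force: [0.2, -0.4, -0.0]
finger_gap: 0.0573
```

```bash
python3 - <<'E'
from h import *
st();im,c=grab('wrist','w4')
E
```

```text
t 7.55 p [ 0.5074 -0.3014  0.1842] jaw yaw 1.4686 z [ 0.  0. -1.] F [ 0.23 -0.36 -0.03] gap 0.0573 q [-0.65  0.46  1.67  0.    1.01 -2.12]
```

View pics/w4.png

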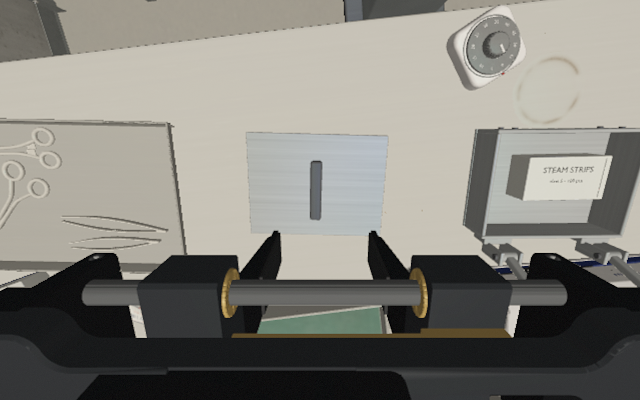

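The lid is at corners (247,133), (388,135), (251,235) and (382,236), with its handle running from (316,161) to (316,219).

```bash
python3 - <<'E'
from h import *
c=get_calibration('wrist');im=cv2.imread('pics/w4.png')
g=cv2.cvtColor(im,cv2.COLOR_BGR2GRAY);m=np.zeros_like(g);m[145:232,290:345]=(g[145:232,290:345]<125)*255
k=max(cv2.findContours(m,cv2.RETR_EXTERNAL,cv2.CHAIN_APPROX_NONE)[0],key=cv2.contourArea);r=cv2.minAreaRect(k);print(r)
b=cv2.boundingRect(k);print(b)
A=ray(c,(b[0]+b[2]/2,b[1]),.041);B=ray(c,(b[0]+b[2]/2,b[1]+b[3]),.041);print('handle',A,B,(A+B)/2,np.linalg.norm(A-B))
L=np.array([ray(c,p,.013)[:2] for p in[(247,133),(388,135),(251,235),(382,236)]]);print(L.round(4),L.mean(0));d=L[2]-L[0]+L[3]-L[1];e=L[0]-L[1]+L[2]-L[3];print(np.linalg.norm(d)/2,np.linalg.norm(e)/2,np.arctan2(d[1],d[0]),np.arctan2(-e[0],e[1]),e)
E
```

```text
((315.5, 190.0), (58.0, 11.0), 90.0)
(310, 161, 12, 59)
handle [ 0.4703808  -0.30635177  0.041     ] [ 0.54157248 -0.31457031  0.041     ] [ 0.50597664 -0.31046104  0.041     ] 0.07166449768230497
[[ 0.4312 -0.387 ]
 [ 0.4519 -0.2168]
 [ 0.563  -0.4058]
 [ 0.5833 -0.2307]] [ 0.50736636 -0.31006309]
0.13265111326187726 0.17389315555827412 -0.12387099738314829 3.0235828661715622 [-0.04094699 -0.34536743]
```

step_arm --motion '[{"gripper": 0.55,"xyz": [0,-0.03,-0.1],"dr": [0,0,-0.005]},{"gripper": 0.55,"xyz": [0,0,-0.13],"dr": [0,0,0]},{"gripper": 0.55,"xyz": [0,0,-0.13],"dr": [0,0,0]},{"gripper": 0.55,"xyz": [0,0,-0.09],"dr": [0,0,0]},{"gripper": 0.55,"xyz": [0,0,-0.05],"dr": [0,0,0]},{"gripper": 0,"xyz": [0,0,0],"dr": [0,0,0]},{"gripper": 0,"xyz": [0,0,0],"dr": [0,0,0]},{"gripper": 0,"xyz": [0,0,0],"dr": [0,0,0]},{"gripper": 0,"xyz": [0,0,0],"dr": [0,0,0]},{"gripper": 0,"xyz": [0,0,0],"dr": [0,0,0]},{"gripper": 0,"xyz": [0,0,0],"dr": [0,0,0]},{"gripper": 0,"xyz": [0,0,0],"dr": [0,0,0]}]' --newtons 30

```text
time: 8.8
position: [0.5071, -0.3114, 0.0343]
ee_rot: [0.19, 3.136, -0.0]
ft_force: [-0.4, 0.4, -0.4]
finger_gap: 0.0024
```

```bash
python3 -c "
from h import *
st()"
```

```text
t 8.8 p [ 0.5071 -0.3114  0.0343] jaw yaw 1.4498 z [ 0. -0. -1.] F [-0.37  0.43 -0.42] gap 0.0024 q [-0.66  0.66  1.78  0.    0.7  -2.11]
```

```bash
python3 - <<'E'
from h import *
im,c=grab('wrist','w5');s,_=grab('scene','s5')
cs=get_calibration('scene');u=proj(cs,[.507,-.311,.03]).astype(int);print(u)
y0=max(u[1]-70,0);x0=max(u[0]-80,0)
a=cv2.resize(s[y0:y0+120,x0:x0+160],(480,360),interpolation=cv2.INTER_CUBIC)
b=im[40:400,160:480];cv2.imwrite('pics/v5.png',np.hstack([a,b]))
E
```

```text
[431 244]
```

View pics/v5.png

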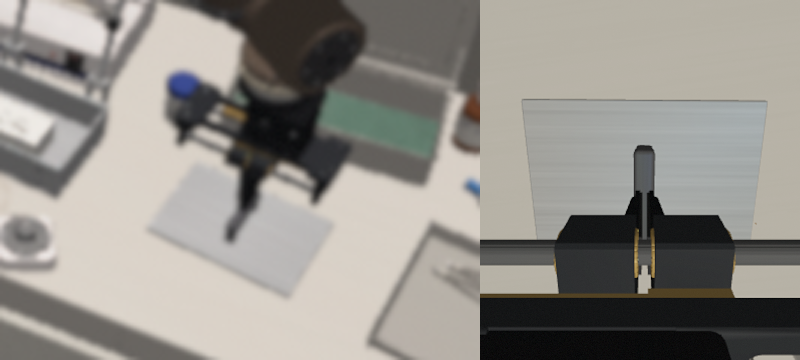

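In the wrist crop the handle (645,175) sits between the fingers, but the gap reads 2.4 mm instead of 14. I'll lift slightly to test.

step_arm --motion '[{"gripper": 0,"xyz": [0,0,0.03],"dr": [0,0,0]},{"gripper": 0,"xyz": [0,0,0.03],"dr": [0,0,0]},{"gripper": 0,"xyz": [0,0,0],"dr": [0,0,0]}]'

```text
time: 9.2
position: [0.5077, -0.3118, 0.0537]
ee_rot: [0.19, 3.134, -0.002]
ft_force: [-0.4, 0.1, 0.2]
finger_gap: 0.0003
```

```bash
python3 - <<'E'
from h import *
st()
im,c=grab('wrist','w6');cv2.imwrite('pics/v6.png',cv2.resize(im[100:320,200:440],None,fx=2.5,fy=2.5))
E
```

```text
t 9.2 p [ 0.5077 -0.3118  0.0537] jaw yaw 1.45 z [ 0.002 -0.001 -1.   ] F [-0.36  0.07  0.19] gap 0.0003 q [-0.66  0.63  1.77  0.    0.73 -2.11]
```

View pics/v6.png

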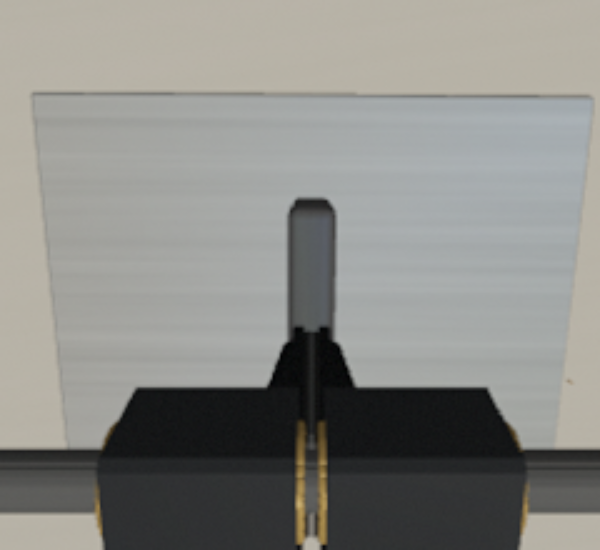

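```bash
python3 - <<'E'
from h import *
c=get_calibration('wrist');f=lambda p:(p[0]/2.5+200,p[1]/2.5+100)
print('handle near end',ray(c,f((312,205)),.041),'w',ray(c,f((289,240)),.041),ray(c,f((335,240)),.041))
print('plate',ray(c,f((32,94)),.013),ray(c,f((592,96)),.013), ray(c,f((67,450)),.013),ray(c,f((556,450)),.013))
print('tip expected px',[(proj(c,[.5077,-.3118,.0537-.014])-[200,100])*2.5,(proj(c,[.4977,-.3118,.0537-.014])-[200,100])*2.5])
c5=get_calibration('wrist');print('cam',-np.array(c['R']).T@c['t'])
E
```

```text
handle near end [ 0.46946296 -0.30609212  0.041     ] w [ 0.47868827 -0.31375791  0.041     ] [ 0.48024998 -0.30083456  0.041     ]
plate [ 0.43055559 -0.38766977  0.013     ] [ 0.45173379 -0.21757969  0.013     ] [ 0.55248871 -0.40352425  0.013     ] [ 0.57324502 -0.23144143  0.013     ]
tip expected px [array([308.27954602, 332.40822594]), array([304.1402538 , 300.71747545])]
cam [ 0.43031486 -0.30171399  0.23350406]
```

```bash
python3 - <<'E'
from h import *
for n in('w5','w6'):
    g=cv2.cvtColor(cv2.imread(f'pics/{n}.png'),cv2.COLOR_BGR2GRAY);print(n)
    for r in range(180,286,8):print(r,' '.join('%3d'%v for v in g[r,300:352:2]))
E
```

```text
w5
180 166 167 166 167 166 166 167 166 168 168 168 168 167 168 168 168 169 169 169 170 169 170 169 170 170 170
188 168 169 169 169 169 170 169 169  79  38  37  37  39  36  37  37 111 173 170 170 170 170 170 170 170 170
196 167 167 166 167 168 167 161  51  82  91  93  91  92  92  91  92  83  89 171 168 169 169 168 168 169 169
204 164 165 165 164 165 165 169  50  81  90  93  90  92  91  91  94  81 104 170 168 167 168 168 167 168 167
212 167 168 168 168 168 168 172  49  82  92  91  90  92  91  92  92  79 105 172 169 170 171 171 170 170 170
220 169 169 169 170 169 170 174  49  82  90  93  90  91  90  93  92  81 128 173 172 172 172 172 172 172 172
228 165 164 164 165 165 165 169  48  83  90  92  91  90  90  92  92  80 124 167 167 167 167 166 167 167 166
236 167 168 168 168 169 171 159  17  12  10  17  64  92  78  17   9  11  83 157 171 168 168 168 168 168 168
244 169 169 170 171 144   6  11  10  11   8  18  67  92  78  18   8   6  15  10   9 111 172 170 170 170 169
252 168 167 170   0  11  13   8   9   8  13  20  65  92  76  18  13  11  10  11  11  10   1 167 169 169 169
260  21  22  21  
[... 1229 characters left out ...]
  16   7   8  25 148 175 173 172 173 172 172 172 172
244 163 163 164 164 164 138   5  12   6  13  10  17  40  15  12   7  12   6   7 123 165 164 165 164 163 164
252 168 168 168 169  28   9  10  13  10   9  13  19  39  17  11   8  11  12  14  11  23 170 169 170 169 168
260  22  20  23  21  22  22  18  19  22  22   8  16  39  14  10  18  19  23  24  21  23  22  21  23  24  22
268  20  21  22  20  21  24  22  20  25  26  46  19  36  19  41  32  21  26  21  19  21  22  22  22  23  20
276  20  23  21  20  21  22  22  22  20  49  92  40  65  30  83  57  20  21  21  24  21  24  22  23  21  20
284  38  39  38  38  38  39  39  39  38  76 132  60  53  51 127 100  36  37  37  40  39  38  39  41  38  40
```

```bash
python3 - <<'E'
from h import *
for n in('w5','w6','w4','w3'):
    g=cv2.cvtColor(cv2.imread(f'pics/{n}.png'),cv2.COLOR_BGR2GRAY)
    print(n,[int(v) for v in g[222:246,318]],[int(v) for v in g[222:246,331]])
c=get_calibration('wrist')
for dz in(-.014,-.009,0,.005,.007):print(dz,[proj(c,[.5077+dx,-.3118,.0537+dz]).round(1).tolist() for dx in(-.01,0,.01)])
for dy in(-.0343,.0343):print([proj(c,[.5077,-.3118+dy,.0537+dz]).round(1).tolist() for dz in(-.014,-.005)])
E
```

```text
w5 [90, 91, 89, 89, 89, 90, 90, 86, 61, 3, 10, 9, 6, 13, 10, 10, 10, 12, 10, 12, 9, 12, 8, 5] [86, 85, 86, 85, 84, 85, 86, 83, 58, 5, 7, 5, 9, 11, 12, 11, 8, 8, 11, 15, 11, 11, 15, 11]
w6 [87, 89, 88, 88, 88, 87, 88, 83, 59, 1, 5, 8, 9, 9, 10, 7, 11, 13, 11, 12, 11, 9, 13, 13] [85, 83, 85, 84, 84, 83, 84, 81, 66, 33, 27, 28, 28, 24, 8, 12, 13, 10, 15, 12, 7, 11, 15, 9]
w4 [187, 187, 189, 187, 186, 185, 185, 187, 187, 187, 188, 185, 188, 196, 195, 195, 196, 195, 195, 195, 195, 195, 194, 195] [186, 185, 189, 187, 185, 185, 185, 186, 186, 186, 188, 188, 185, 187, 196, 196, 195, 196, 195, 195, 195, 195, 195, 196]
w3 [207, 207, 206, 207, 207, 207, 207, 206, 207, 207, 206, 207, 206, 206, 206, 206, 207, 207, 207, 207, 207, 206, 206, 206] [206, 207, 206, 206, 207, 207, 208, 207, 207, 207, 207, 206, 207, 206, 206, 207, 207, 207, 206, 207, 206, 206, 207, 206]
-0.014 [[321.7, 220.3], [323.3, 233.0], [324.9, 245.3]]
-0.009 [[321.6, 222.6], [323.3, 235.6], [324.9, 248.2]]
0 [[321.5, 227.1], [323.2, 240.6], [325.0, 253.6]]
0.005 [[321.4, 229.8], [323.2, 243.5], [325.0, 256.9]]
0.007 [[321.4, 230.9], [323.2, 244.8], [325.0, 258.2]]
[[277.6, 238.1], [275.5, 243.1]]
[[369.6, 227.8], [371.6, 232.3]]
```

The images don't settle the tip height, so I'll open, go lower to just above the plate, and close again while watching the gap and force.

step_arm --motion '[{"gripper": 0.4,"xyz": [0,0,0.05],"dr": [0,0,0]},{"gripper": 0.4,"xyz": [0,0,0],"dr": [0,0,0]},{"gripper": 0.4,"xyz": [0,0,0],"dr": [0,0,0]},{"gripper": 0.4,"xyz": [0,0,0],"dr": [0,0,0]},{"gripper": 0.4,"xyz": [0,0,0],"dr": [0,0,0]},{"gripper": 0.4,"xyz": [0,0,-0.06],"dr": [0,0,0]},{"gripper": 0.4,"xyz": [0,0,-0.04],"dr": [0,0,0]},{"gripper": 0.4,"xyz": [0,0,-0.03],"dr": [0,0,0]},{"gripper": 0.4,"xyz": [0,0,0],"dr": [0,0,0]}]'

```text
time: 10.15
position: [0.5065, -0.311, 0.0266]
ee_rot: [-0.19, -3.134, -0.002]
ft_force: [0.5, 0.1, 0.4]
finger_gap: 0.0383
```

```bash
python3 - <<'E'
from h import *
st()
E
```

```text
t 10.15 p [ 0.5065 -0.311   0.0266] jaw yaw 1.4499 z [-0.002  0.002 -1.   ] F [0.54 0.15 0.39] gap 0.0383 q [-0.66  0.67  1.79  0.    0.68 -2.11]
```

step_arm --motion '[{"gripper": 0,"xyz": [0,0,0],"dr": [0,0,0]},{"gripper": 0,"xyz": [0,0,0],"dr": [0,0,0]},{"gripper": 0,"xyz": [0,0,0],"dr": [0,0,0]},{"gripper": 0,"xyz": [0,0,0],"dr": [0,0,0]},{"gripper": 0,"xyz": [0,0,0],"dr": [0,0,0]}]'

```text
time: 10.65
position: [0.5072, -0.3115, 0.0285]
ee_rot: [0.19, 3.135, -0.001]
ft_force: [0.4, 0.8, 3.8]
finger_gap: 0.0132
```

```bash
python3 - <<'E'
from h import *
st()
E
```

```text
t 10.65 p [ 0.5072 -0.3115  0.0285] jaw yaw 1.45 z [ 0.001 -0.    -1.   ] F [0.41 0.79 3.77] gap 0.0132 q [-0.66  0.67  1.79  0.    0.68 -2.11]
```

step_arm --motion '[{"gripper": 0,"xyz": [0,0,0],"dr": [0,0,0]},{"gripper": 0,"xyz": [0,0,0.04],"dr": [0,0,0]},{"gripper": 0,"xyz": [0,0,0.1],"dr": [0,0,0]},{"gripper": 0,"xyz": [0,0,0.1],"dr": [0,0,0]},{"gripper": 0,"xyz": [0,0,0.1],"dr": [0,0,0]},{"gripper": 0,"xyz": [0,0,0],"dr": [0,0,0]}]' --newtons 45

```text
time: 11.25
position: [0.5082, -0.3122, 0.1341]
ee_rot: [0.189, 3.131, -0.005]
ft_force: [0.3, -0.7, -4.0]
finger_gap: 0.0129
```

```bash
python3 - <<'E'
from h import *
st()
im,c=grab('wrist','w7')
g=cv2.cvtColor(im,cv2.COLOR_BGR2GRAY)
print([int(v) for v in g[150:240:3,318]]);print([int(v) for v in g[190,160:480:6]])
print('if held, handle near end px',proj(c,[.4705,-.3065,.137+.0125]),'if on table',proj(c,[.4705,-.3065,.041]))
E
```

```text
t 11.25 p [ 0.5082 -0.3122  0.1341] jaw yaw 1.4501 z [ 0.005 -0.004 -1.   ] F [ 0.28 -0.73 -4.02] gap 0.0129 q [-0.66  0.53  1.71  0.    0.9  -2.11]
[181, 176, 178, 179, 179, 179, 181, 182, 181, 179, 178, 178, 170, 41, 56, 88, 100, 99, 99, 100, 100, 99, 100, 99, 99, 98, 98, 98, 98, 97]
[149, 148, 190, 190, 191, 190, 190, 191, 174, 174, 175, 174, 175, 175, 176, 176, 177, 177, 178, 178, 179, 179, 179, 180, 181, 181, 86, 42, 42, 179, 182, 181, 182, 181, 182, 181, 181, 182, 180, 180, 180, 180, 179, 179, 179, 178, 178, 178, 190, 190, 190, 191, 190, 190]
if held, handle near end px [325.13287462 191.64190033] if on table [325.05918467 165.18057438]
```

step_arm --motion '[{"gripper": 0,"xyz": [0.009,0.08,0],"dr": [0,0,0.001]},{"gripper": 0,"xyz": [0.009,0.13,0],"dr": [0,0,0.001]},{"gripper": 0,"xyz": [0.009,0.13,0],"dr": [0,0,0.001]},{"gripper": 0,"xyz": [0.009,0.13,0],"dr": [0,0,0.001]},{"gripper": 0,"xyz": [0.009,0.13,0],"dr": [0,0,0.001]},{"gripper": 0,"xyz": [0.009,0.13,0],"dr": [0,0,0.002]},{"gripper": 0,"xyz": [0.009,0.13,0],"dr": [0,0,0.002]},{"gripper": 0,"xyz": [0,0.097,0],"dr": [0,0,0]},{"gripper": 0,"xyz": [0,0,0],"dr": [0,0,0]},{"gripper": 0,"xyz": [0,0,0],"dr": [0,0,0]}]'

```text
time: 12.3
position: [0.5253, -0.0237, 0.129]
ee_rot: [-0.143, -3.136, -0.0]
ft_force: [-0.4, -0.1, -4.3]
finger_gap: 0.0125
```

```bash
python3 - <<'E'
from h import *
st();im,c=grab('wrist','w8')
print(proj(c,[.526-.064*.996+.002,-.0255+.006,.05]))
E
```

```text
t 12.3 p [ 0.5253 -0.0237  0.129 ] jaw yaw 1.4798 z [-0.002  0.    -1.   ] F [-0.38 -0.11 -4.27] gap 0.0125 q [-0.17  0.45  1.88 -0.    0.81 -1.65]
[322.09293905 142.550734  ]
```

```bash
python3 - <<'E'
from h import *
st()
E
```

```text
t 12.35 p [ 0.5255 -0.0244  0.1292] jaw yaw 1.4787 z [-0.002  0.    -1.   ] F [-0.07 -0.29 -2.97] gap 0.013 q [-0.17  0.45  1.88 -0.    0.81 -1.65]
```

step_arm --motion '[{"gripper": 0,"xyz": [0.005,-0.004,-0.06],"dr": [0,0,0]},{"gripper": 0,"xyz": [0,0,-0.06],"dr": [0,0,0]},{"gripper": 0,"xyz": [0,0,-0.03],"dr": [0,0,0]},{"gripper": 0,"xyz": [0,0,-0.01],"dr": [0,0,0]},{"gripper": 0,"xyz": [0,0,-0.01],"dr": [0,0,0]},{"gripper": 0,"xyz": [0,0,0],"dr": [0,0,0]}]'

```text
time: 12.95
position: [0.5276, -0.0257, 0.0792]
ee_rot: [0.146, 3.138, 0.0]
ft_force: [-0.7, -0.2, -2.8]
finger_gap: 0.0126
```

step_arm --motion '[{"gripper": 0,"xyz": [0,0,-0.008],"dr": [0,0,0]},{"gripper": 0,"xyz": [0,0,0],"dr": [0,0,0]}]'

```text
time: 13.15
position: [0.5275, -0.0255, 0.0768]
ee_rot: [0.145, 3.138, 0.0]
ft_force: [-0.1, 0.6, -2.2]
finger_gap: 0.0124
```

step_arm --motion '[{"gripper": 0,"xyz": [0,0,-0.008],"dr": [0,0,0]},{"gripper": 0,"xyz": [0,0,0],"dr": [0,0,0]}]'

```text
time: 13.35
position: [0.5274, -0.0254, 0.0741]
ee_rot: [-0.145, -3.138, -0.0]
ft_force: [-0.1, 1.2, -3.0]
finger_gap: 0.0131
```

step_arm --motion '[{"gripper": 0,"xyz": [0,0,-0.006],"dr": [0,0,0]},{"gripper": 0,"xyz": [0,0,0],"dr": [0,0,0]}]'

```text
time: 13.55
position: [0.5273, -0.0254, 0.0723]
ee_rot: [-0.145, -3.138, -0.0]
ft_force: [-0.8, 0.1, -3.5]
finger_gap: 0.0124
```

step_arm --motion '[{"gripper": 0,"xyz": [0,0,-0.006],"dr": [0,0,0]},{"gripper": 0,"xyz": [0,0,0],"dr": [0,0,0]}]'

```text
time: 13.75
position: [0.5275, -0.0255, 0.0705]
ee_rot: [0.145, 3.138, 0.0]
ft_force: [-0.3, 1.0, -4.3]
finger_gap: 0.0127
```

step_arm --motion '[{"gripper": 0,"xyz": [0,0,-0.005],"dr": [0,0,0]},{"gripper": 0,"xyz": [0,0,0],"dr": [0,0,0]}]'

```text
time: 13.95
position: [0.5275, -0.0255, 0.0703]
ee_rot: [0.145, 3.137, -0.0]
ft_force: [-4.8, 0.3, 14.1]
finger_gap: 0.0129
```

step_arm --motion '[{"gripper": 0,"xyz": [0,0,-0.005],"dr": [0,0,0]},{"gripper": 0,"xyz": [0,0,0],"dr": [0,0,0]}]'

```text
time: 14.15
position: [0.5276, -0.0255, 0.0702]
ee_rot: [0.145, 3.136, -0.0]
ft_force: [-10.2, 0.8, 32.1]
finger_gap: 0.0125
```

It's on the rim at the expected height. I'll ease off, release and rise.

step_arm --motion '[{"gripper": 0,"xyz": [0,0,0.008],"dr": [0,0,0]},{"gripper": 0.35,"xyz": [0,0,0],"dr": [0,0,0]},{"gripper": 0.35,"xyz": [0,0,0],"dr": [0,0,0]},{"gripper": 0.35,"xyz": [0,0,0],"dr": [0,0,0]},{"gripper": 0.35,"xyz": [0,0,0.06],"dr": [0,0,0]},{"gripper": 0.35,"xyz": [0,0,0.15],"dr": [0,0,0]},{"gripper": 0.35,"xyz": [-0.1,0,0.15],"dr": [0,0,0]},{"gripper": 0.35,"xyz": [-0.1,0,0.16],"dr": [0,0,0]},{"gripper": 0.35,"xyz": [0,0,0.16],"dr": [0,0,0]},{"gripper": 0,"xyz": [0,0,0.15],"dr": [0,0,0]},{"gripper": 0,"xyz": [0,0,0],"dr": [0,0,0]}]' --newtons 20

```text
time: 15.25
position: [0.4748, -0.0258, 0.3155]
ee_rot: [0.145, 3.129, -0.002]
ft_force: [0.6, 0.5, -0.1]
finger_gap: 0.0225
```

```bash
python3 - <<'E'
from h import *
st();im,c=grab('wrist','w9');t,ct=grab('top','t9');s,cs=grab('scene','s9')
u=proj(cs,[.58,-.03,.1]).astype(int);v=proj(ct,[.58,-.03,.1]).astype(int);print(u,v)
a=im[:300,140:500];print(a.shape)
b=cv2.resize(t[v[1]-45:v[1]+55,v[0]-60:v[0]+60],(400,333),interpolation=cv2.INTER_CUBIC)
d=cv2.resize(s[u[1]-60:u[1]+40,u[0]-60:u[0]+60],(400,333),interpolation=cv2.INTER_CUBIC)[:267]
R=np.vstack([b,d]);L=np.zeros((600,400,3),np.uint8);L[:333]=cv2.resize(a,(400,333));L[333:]=0
cv2.imwrite('pics/v9.png',np.hstack([L,R]))
E
```

```text
t 15.25 p [ 0.4748 -0.0258  0.3155] jaw yaw 1.4783 z [ 0.009 -0.002 -1.   ] F [ 0.59  0.51 -0.09] gap 0.0225 q [-0.19  0.16  1.75  0.    1.22 -1.67]
[365 191] [368 181]
(300, 360, 3)
```

View pics/v9.png

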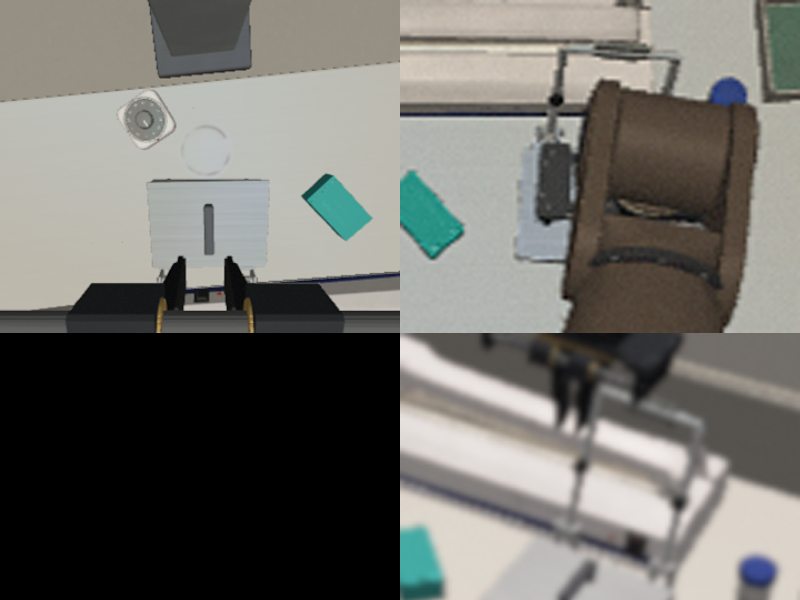

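The lid sits on the case with the handle running front to back, and the bail stands open behind it with its tab near (622,48) in the top crop and (648,408) in the scene crop. I'll triangulate the tab from these two views.

```bash
python3 - <<'E'
from h import *
ct,cs=get_calibration('top'),get_calibration('scene')
def line(c,uv):
    a=ray(c,uv,.3);b=ray(c,uv,.1);return a,(b-a)/np.linalg.norm(b-a)
def tri(p,q):
    A=[];y=[]
    for c,uv in((ct,p),(cs,q)):
        a,d=line(c,uv);M=np.eye(3)-np.outer(d,d);A.append(M);y.append(M@a)
    A=np.vstack(A);y=np.concatenate(y);x,r,_,_=np.linalg.lstsq(A,y,rcond=None);return x,np.sqrt(r)
print(tri((374.6,150.4),(379.4,153.5)))
ex=np.array([np.cos(-.092),np.sin(-.092)]);h=np.array([.5262,-.0255])+.08*ex;print('hinge',h)
for th in(1.75,1.8,1.85,1.9,1.95,1.98):
    X=np.r_[h-.17*np.cos(th)*ex,.064+.17*np.sin(th)];print(th,X.round(3),proj(ct,X).round(1),proj(cs,X).round(1))
# crossbar/tab rows in top view: dark profile down column
g=cv2.cvtColor(cv2.imread('pics/top0.png'),cv2.COLOR_BGR2GRAY);print('rows140-160 col374',g[140:162,374],'col 366',g[140:162,366])
E
```

```text
(array([ 0.66467206, -0.04072135,  0.22066971]), array([0.00164027]))
hinge [ 0.60586168 -0.03284962]
1.75 [ 0.636 -0.036  0.231] [373.5 157.6] [375.6 154.9]
1.8 [ 0.644 -0.036  0.23 ] [373.6 155.4] [376.7 154.1]
1.85 [ 0.653 -0.037  0.227] [373.6 153.4] [377.7 153.4]
1.9 [ 0.661 -0.038  0.225] [373.7 151.4] [378.7 152.9]
1.95 [ 0.669 -0.039  0.222] [373.7 149.4] [379.6 152.4]
1.98 [ 0.673 -0.039  0.22 ] [373.8 148.3] [380.2 152.2]
rows140-160 col374 [181 184 181 179 178 175 170 167  87 105  71  82 113  52 201 200 196 196
 195 197 200 189] col 366 [187 185 187 184 184 180 175 166 127 127  93 130  75 193 198 195 192 196
 195 196 190 187]
```

step_arm --motion '[{"gripper": 0,"xyz": [0.15,-0.012,0],"dr": [0,0,0]},{"gripper": 0,"xyz": [0.15,-0.012,0],"dr": [0,0,0]},{"gripper": 0,"xyz": [0.15,-0.012,0],"dr": [0,0,0]},{"gripper": 0,"xyz": [0.15,-0.012,0],"dr": [0,0,0]},{"gripper": 0,"xyz": [0.15,-0.012,0],"dr": [0,0,0]},{"gripper": 0,"xyz": [0.01,0,-0.08],"dr": [0,0,0]},{"gripper": 0,"xyz": [0,0,-0.05],"dr": [0,0,0]},{"gripper": 0,"xyz": [0,0,0],"dr": [0,0,0]}]'

```text
time: 16.2
position: [0.7003, -0.0433, 0.266]
ee_rot: [-0.145, -3.131, -0.001]
ft_force: [-0.8, -0.8, -0.2]
finger_gap: 0.0005
```

```bash
python3 - <<'E'
from h import *
st()
E
```

```text
t 16.2 p [ 0.7003 -0.0433  0.266 ] jaw yaw 1.4782 z [-0.008  0.001 -1.   ] F [-0.78 -0.77 -0.23] gap 0.0005 q [-0.16  0.56  1.26  0.    1.33 -1.63]
```

step_arm --motion '[{"gripper": 0,"xyz": [0,0,-0.025],"dr": [0,0,0]},{"gripper": 0,"xyz": [0,0,-0.025],"dr": [0,0,0]},{"gripper": 0,"xyz": [0,0,-0.025],"dr": [0,0,0]},{"gripper": 0,"xyz": [0,0,0],"dr": [0,0,0]}]'

```text
time: 16.6
position: [0.7008, -0.0435, 0.2477]
ee_rot: [-0.145, -3.137, -0.0]
ft_force: [0.8, 0.4, 0.1]
finger_gap: 0.0005
```

step_arm --motion '[{"gripper": 0,"xyz": [0,0,-0.035],"dr": [0,0,0]},{"gripper": 0,"xyz": [-0.04,0.004,0],"dr": [0,0,0]},{"gripper": 0,"xyz": [-0.04,0.004,0],"dr": [0,0,0]},{"gripper": 0,"xyz": [-0.045,0.004,0.007],"dr": [0,0,0]},{"gripper": 0,"xyz": [-0.045,0.004,0.007],"dr": [0,0,0]}]'

```text
time: 17.1
position: [0.6496, -0.0386, 0.2419]
ee_rot: [-0.145, -3.138, -0.0]
ft_force: [-0.5, 0.4, 0.2]
finger_gap: 0.0004
```

step_arm --motion '[{"gripper": 0,"xyz": [-0.045,0.004,0.007],"dr": [0,0,0]},{"gripper": 0,"xyz": [-0.045,0.004,0.005],"dr": [0,0,0]}]'

```text
time: 17.3
position: [0.6226, -0.0362, 0.2458]
ee_rot: [0.145, 3.138, 0.0]
ft_force: [0.0, -0.6, -0.9]
finger_gap: 0.0004
```

```bash
python3 - <<'E'
from h import *
st();t,ct=grab('top','t10');s,cs=grab('scene','s10')
E
```

```text
t 17.3 p [ 0.6226 -0.0362  0.2458] jaw yaw 1.4782 z [ 0.001 -0.    -1.   ] F [ 0.03 -0.55 -0.86] gap 0.0004 q [-0.16  0.45  1.51  0.    1.18 -1.64]
```

No contact was felt. Together with the first missed handle grasp, this suggests the closed tips stand about 20 mm higher than nominal, roughly 7 mm behind the TCP. I'll go back over the bail and take it lower.

step_arm --motion '[{"gripper": 0,"xyz": [0,0,0.08],"dr": [0,0,0]},{"gripper": 0,"xyz": [0.14,-0.012,0],"dr": [0,0,0]},{"gripper": 0,"xyz": [0.13,-0.012,0],"dr": [0,0,0]},{"gripper": 0,"xyz": [0,0,-0.06],"dr": [0,0,0]},{"gripper": 0,"xyz": [0,0,-0.05],"dr": [0,0,0]},{"gripper": 0,"xyz": [0,0,-0.03],"dr": [0,0,0]},{"gripper": 0,"xyz": [0,0,0],"dr": [0,0,0]}]'

```text
time: 18.1
position: [0.7041, -0.0434, 0.2264]
ee_rot: [-0.145, -3.136, -0.001]
ft_force: [-0.3, 0.1, -0.4]
finger_gap: 0.0005
```

step_arm --motion '[{"gripper": 0,"xyz": [0,0,-0.02],"dr": [0,0,0]},{"gripper": 0,"xyz": [0,0,-0.02],"dr": [0,0,0]},{"gripper": 0,"xyz": [0,0,0],"dr": [0,0,0]}]'

```text
time: 18.4
position: [0.704, -0.0435, 0.2154]
ee_rot: [-0.145, -3.138, -0.0]
ft_force: [-0.3, -1.0, 0.5]
finger_gap: 0.0001
```

step_arm --motion '[{"gripper": 0,"xyz": [-0.04,0.004,0],"dr": [0,0,0]},{"gripper": 0,"xyz": [-0.04,0.004,0],"dr": [0,0,0]},{"gripper": 0,"xyz": [-0.03,0.004,0],"dr": [0,0,0]}]'

```text
time: 18.7
position: [0.6725, -0.0402, 0.2175]
ee_rot: [0.145, 3.132, -0.001]
ft_force: [8.6, -1.3, 7.6]
finger_gap: 0.0004
```

The force is part +x and part +z, so the tip is catching near the tab's upper edge. I'll back off and go 15 mm lower for a proper hook.

step_arm --motion '[{"gripper": 0,"xyz": [0.05,-0.004,0],"dr": [0,0,0]},{"gripper": 0,"xyz": [0.05,-0.004,0],"dr": [0,0,0]},{"gripper": 0,"xyz": [0,0,-0.02],"dr": [0,0,0]},{"gripper": 0,"xyz": [0,0,-0.02],"dr": [0,0,0]},{"gripper": 0,"xyz": [0,0,-0.015],"dr": [0,0,0]},{"gripper": 0,"xyz": [0,0,0],"dr": [0,0,0]}]'

```text
time: 19.3
position: [0.7004, -0.0422, 0.1985]
ee_rot: [-0.145, -3.137, -0.0]
ft_force: [0.7, 0.6, -0.1]
finger_gap: 0.0005
```

step_arm --motion '[{"gripper": 0,"xyz": [-0.04,0.004,0],"dr": [0,0,0]},{"gripper": 0,"xyz": [-0.04,0.004,0],"dr": [0,0,0]},{"gripper": 0,"xyz": [-0.02,0.002,0],"dr": [0,0,0]}]'

```text
time: 19.6
position: [0.6708, -0.0392, 0.1998]
ee_rot: [0.145, 3.137, -0.0]
ft_force: [8.1, -1.2, 3.4]
finger_gap: 0.0003
```

step_arm --motion '[{"gripper": 0,"xyz": [-0.02,0.002,0],"dr": [0,0,0]},{"gripper": 0,"xyz": [-0.02,0.002,0],"dr": [0,0,0]}]'

```text
time: 19.8
position: [0.661, -0.0383, 0.2012]
ee_rot: [0.145, 3.132, -0.001]
ft_force: [6.9, -1.7, 6.6]
finger_gap: 0.0009
```

The bail is moving at about 7 N, as expected. I'll continue along the arc.

step_arm --motion '[{"gripper": 0,"xyz": [-0.033,0.003,0.015],"dr": [0,0,0]},{"gripper": 0,"xyz": [-0.033,0.003,0.015],"dr": [0,0,0]},{"gripper": 0,"xyz": [-0.033,0.003,0.012],"dr": [0,0,0]}]'

```text
time: 20.1
position: [0.63, -0.0355, 0.2122]
ee_rot: [0.145, 3.136, -0.0]
ft_force: [5.5, -0.7, -4.4]
finger_gap: 0.0003
```

step_arm --motion '[{"gripper": 0,"xyz": [-0.033,0.003,0.01],"dr": [0,0,0]},{"gripper": 0,"xyz": [-0.033,0.003,0.005],"dr": [0,0,0]}]'

```text
time: 20.3
position: [0.6104, -0.0337, 0.2168]
ee_rot: [0.145, 3.135, -0.0]
ft_force: [6.4, -0.6, -4.5]
finger_gap: 0.0005
```

```bash
python3 - <<'E'
from h import *
st();t,ct=grab('top','t11');s,cs=grab('scene','s11')
t9=cv2.imread('pics/t9.png')
# predicted pixels of the bail corner ends for several angles, to compare with images
h0=np.array([.6059,-.0328]);ex=np.array([np.cos(-.092),np.sin(-.092)]);ey=np.array([-ex[1],ex[0]])
for th in(1.9,1.7,1.57,1.45,1.3):
    print(th,[ (proj(cs,np.r_[h0-.17*np.cos(th)*ex+sy*ey,.064+.17*np.sin(th)]).round(0).tolist(),proj(ct,np.r_[h0-.17*np.cos(th)*ex+sy*ey,.064+.17*np.sin(th)]).round(0).tolist()) for sy in(.06,-.06)])
d=np.abs(s.astype(int)-cv2.imread('pics/s9.png').astype(int)).max(2)>40
print('diff jar-side scene rows',[(int(r),np.flatnonzero(d[r,385:420])[[0,-1]].tolist()) for r in range(140,200,4) if d[r,385:420].any()])
E
```

```text
t 20.3 p [ 0.6104 -0.0337  0.2168] jaw yaw 1.4781 z [ 0.003 -0.    -1.   ] F [ 6.38 -0.64 -4.53] gap 0.0005 q [-0.16  0.46  1.58  0.    1.1  -1.64]
1.9 [([364.0, 147.0], [357.0, 150.0]), ([394.0, 158.0], [391.0, 153.0])]
1.7 [([360.0, 150.0], [356.0, 158.0]), ([390.0, 161.0], [390.0, 161.0])]
1.57 [([357.0, 153.0], [356.0, 164.0]), ([387.0, 164.0], [390.0, 167.0])]
1.45 [([354.0, 156.0], [355.0, 170.0]), ([384.0, 168.0], [390.0, 173.0])]
1.3 [([350.0, 161.0], [355.0, 177.0]), ([381.0, 173.0], [389.0, 180.0])]
diff jar-side scene rows [(140, [1, 16]), (144, [4, 15]), (148, [6, 11]), (152, [6, 7]), (156, [2, 8]), (168, [0, 8]), (172, [0, 7]), (180, [3, 5]), (184, [0, 5]), (188, [0, 3]), (192, [1, 2])]
```

step_arm --motion '[{"gripper": 0,"xyz": [-0.04,0.004,0.002],"dr": [0,0,0]},{"gripper": 0,"xyz": [-0.04,0.004,0],"dr": [0,0,0]},{"gripper": 0,"xyz": [-0.04,0.004,-0.006],"dr": [0,0,0]}]'

```text
time: 20.7
position: [0.5747, -0.0302, 0.2155]
ee_rot: [0.145, 3.135, -0.0]
ft_force: [6.8, -0.5, -3.2]
finger_gap: 0.0002
```

step_arm --motion '[{"gripper": 0,"xyz": [-0.04,0.004,-0.012],"dr": [0,0,0]},{"gripper": 0,"xyz": [-0.04,0.004,-0.016],"dr": [0,0,0]},{"gripper": 0,"xyz": [-0.04,0.004,-0.02],"dr": [0,0,0]}]'

```text
time: 21.0
position: [0.5389, -0.0267, 0.2014]
ee_rot: [0.145, 3.134, -0.001]
ft_force: [5.7, -1.2, -0.3]
finger_gap: 0.0005
```

```bash
python3 - <<'E'
from h import *
t,ct=grab('top','t12');s,cs=grab('scene','s12')
h0=np.array([.6059,-.0328]);ex=np.array([np.cos(-.092),np.sin(-.092)]);ey=np.array([-ex[1],ex[0]])
gt,gs=[cv2.cvtColor(x,cv2.COLOR_BGR2GRAY) for x in(t,s)]
for th in np.arange(1.5,.7,-.05):
    o=[]
    for sy in(.06,-.06):
        X=np.r_[h0+(-.08*np.cos(th)-.009*np.sin(th))*ex+sy*ey,.064+.08*np.sin(th)-.009*np.cos(th)]
        for c,g in((ct,gt),(cs,gs)):
            p=proj(c,X).round().astype(int);o.append((p.tolist(),int(g[p[1]-1:p[1]+2,p[0]-1:p[0]+2].mean())))
    print(round(th,2),o)
E
```

```text
1.5 [([354, 174], 60), ([353, 175], 121), ([386, 177], 59), ([383, 187], 219)]
1.45 [([354, 175], 59), ([353, 176], 129), ([386, 178], 60), ([382, 188], 202)]
1.4 [([354, 177], 58), ([352, 177], 154), ([386, 179], 63), ([382, 188], 202)]
1.35 [([353, 178], 60), ([351, 178], 151), ([386, 180], 66), ([381, 189], 172)]
1.3 [([353, 179], 61), ([351, 178], 151), ([386, 181], 66), ([381, 190], 150)]
1.25 [([353, 180], 61), ([350, 179], 123), ([386, 182], 61), ([380, 191], 113)]
1.2 [([353, 181], 61), ([350, 180], 108), ([385, 183], 53), ([380, 192], 98)]
1.15 [([353, 182], 60), ([349, 181], 95), ([385, 184], 47), ([379, 193], 71)]
1.1 [([353, 183], 60), ([349, 182], 84), ([385, 185], 46), ([379, 194], 62)]
1.05 [([353, 184], 61), ([348, 183], 95), ([385, 186], 51), ([378, 195], 57)]
1.0 [([353, 185], 59), ([348, 184], 104), ([385, 187], 58), ([378, 196], 60)]
0.95 [([353, 186], 54), ([347, 185], 113), ([385, 188], 65), ([377, 197], 50)]
0.9 [([353, 187], 70), ([347, 186], 103), ([385, 189], 66), ([377, 198], 58)]
0.85 [([352, 188], 95), ([347, 187], 87), ([384, 190], 65), ([376, 199], 85)]
0.8 [([352, 188], 95), ([346, 188], 82), ([384, 191], 65), ([376, 200], 117)]
0.75 [([352, 189], 133), ([346, 189], 99), ([384, 192], 65), ([375, 201], 156)]
```

The right foot in the scene view puts the bail at about 1.0 rad, which fits the contact at about 163 mm radius. Continuing down.

step_arm --motion '[{"gripper": 0,"xyz": [-0.038,0.004,-0.026],"dr": [0,0,0]},{"gripper": 0,"xyz": [-0.038,0.004,-0.026],"dr": [0,0,0]},{"gripper": 0,"xyz": [-0.038,0.003,-0.028],"dr": [0,0,0]}]'

```text
time: 21.4
position: [0.5051, -0.0234, 0.1775]
ee_rot: [0.145, 3.135, -0.001]
ft_force: [7.9, -1.4, -0.7]
finger_gap: 0.0004
```

step_arm --motion '[{"gripper": 0,"xyz": [-0.03,0.003,-0.033],"dr": [0,0,0]},{"gripper": 0,"xyz": [-0.03,0.003,-0.034],"dr": [0,0,0]},{"gripper": 0,"xyz": [-0.03,0.003,-0.036],"dr": [0,0,0]}]'

```text
time: 21.7
position: [0.4782, -0.0208, 0.1465]
ee_rot: [0.145, 3.135, -0.001]
ft_force: [6.5, -0.4, 2.8]
finger_gap: 0.0004
```

step_arm --motion '[{"gripper": 0,"xyz": [-0.022,0.002,-0.038],"dr": [0,0,0]},{"gripper": 0,"xyz": [-0.02,0.002,-0.04],"dr": [0,0,0]}]'

```text
time: 21.9
position: [0.4653, -0.0195, 0.123]
ee_rot: [0.145, 3.136, -0.001]
ft_force: [4.2, -1.5, 4.0]
finger_gap: 0.0004
```

step_arm --motion '[{"gripper": 0,"xyz": [-0.018,0.002,-0.035],"dr": [0,0,0]},{"gripper": 0,"xyz": [-0.015,0.001,-0.035],"dr": [0,0,0]},{"gripper": 0,"xyz": [-0.01,0.001,-0.03],"dr": [0,0,0]},{"gripper": 0,"xyz": [-0.005,0,-0.015],"dr": [0,0,0]}]'

```text
time: 22.3
position: [0.4502, -0.0181, 0.0878]
ee_rot: [0.145, 3.138, 0.0]
ft_force: [4.2, 0.9, 4.0]
finger_gap: 0.0003
```

```bash
python3 - <<'E'
from h import *
st();t,ct=grab('top','t13');s,cs=grab('scene','s13')
h0=np.array([.6059,-.0328]);ex=np.array([np.cos(-.092),np.sin(-.092)]);ey=np.array([-ex[1],ex[0]])
gs=cv2.cvtColor(s,cv2.COLOR_BGR2GRAY)
for th in np.arange(.5,-.11,-.05):
    o=[]
    for sy in(.06,-.06):
        X=np.r_[h0+(-.08*np.cos(th)-.009*np.sin(th))*ex+sy*ey,.064+.08*np.sin(th)-.009*np.cos(th)]
        p=proj(cs,X).round().astype(int);o.append((p.tolist(),int(gs[p[1]-1:p[1]+2,p[0]-1:p[0]+2].mean())))
    print(round(th,2),o)
E
```

```text
t 22.3 p [ 0.4502 -0.0181  0.0878] jaw yaw 1.4781 z [ 0.001  0.    -1.   ] F [4.15 0.92 4.04] gap 0.0003 q [-0.19  0.43  2.1   0.    0.61 -1.67]
0.5 [([344, 194], 53), ([374, 207], 141)]
0.45 [([344, 195], 52), ([373, 208], 142)]
0.4 [([344, 196], 49), ([373, 209], 137)]
0.35 [([344, 197], 46), ([373, 210], 137)]
0.3 [([343, 198], 47), ([373, 211], 137)]
0.25 [([343, 199], 54), ([373, 211], 137)]
0.2 [([343, 200], 68), ([372, 212], 152)]
0.15 [([343, 201], 87), ([372, 213], 148)]
0.1 [([343, 202], 108), ([372, 214], 146)]
0.05 [([343, 202], 108), ([372, 215], 153)]
0.0 [([343, 203], 129), ([372, 216], 165)]
-0.05 [([343, 204], 145), ([372, 216], 165)]
-0.1 [([343, 205], 154), ([372, 217], 175)]
```

step_arm --motion '[{"gripper": 0,"xyz": [0,0,-0.01],"dr": [0,0,0]},{"gripper": 0,"xyz": [0,0,-0.01],"dr": [0,0,0]}]'

```text
time: 22.6
position: [0.4486, -0.0179, 0.082]
ee_rot: [-0.145, -3.136, -0.0]
ft_force: [-2.9, -0.3, 5.9]
finger_gap: 0.0004
```

step_arm --motion '[{"gripper": 0,"xyz": [0,0,-0.007],"dr": [0,0,0]},{"gripper": 0,"xyz": [0,0,-0.007],"dr": [0,0,0]}]'

```text
time: 22.8
position: [0.4485, -0.0178, 0.0777]
ee_rot: [-0.145, -3.136, -0.001]
ft_force: [-3.8, -0.9, 4.8]
finger_gap: 0.0004
```

step_arm --motion '[{"gripper": 0,"xyz": [0,0,-0.005],"dr": [0,0,0]},{"gripper": 0,"xyz": [0,0,-0.005],"dr": [0,0,0]}]'

```text
time: 23.0
position: [0.4485, -0.0178, 0.0747]
ee_rot: [-0.145, -3.136, -0.001]
ft_force: [-2.5, -0.2, 5.0]
finger_gap: 0.0005
```

step_arm --motion '[{"gripper": 0,"xyz": [0,0,-0.005],"dr": [0,0,0]},{"gripper": 0,"xyz": [0,0,-0.003],"dr": [0,0,0]}]'

```text
time: 23.2
position: [0.4486, -0.0178, 0.0723]
ee_rot: [-0.145, -3.136, -0.001]
ft_force: [-3.4, -0.8, 4.3]
finger_gap: 0.0007
```

step_arm --motion '[{"gripper": 0,"xyz": [0,0,-0.004],"dr": [0,0,0]},{"gripper": 0,"xyz": [0,0,-0.003],"dr": [0,0,0]}]'

```text
time: 23.4
position: [0.4488, -0.0178, 0.0703]
ee_rot: [-0.145, -3.137, -0.0]
ft_force: [-3.8, 0.7, 5.0]
finger_gap: 0.0003
```

step_arm --motion '[{"gripper": 0,"xyz": [0,0,-0.004],"dr": [0,0,0]},{"gripper": 0,"xyz": [0,0,-0.003],"dr": [0,0,0]}]'

```text
time: 23.6
position: [0.4491, -0.0179, 0.0682]
ee_rot: [-0.145, -3.137, -0.0]
ft_force: [-3.3, -0.1, 5.7]
finger_gap: 0.0007
```

Still only hinge friction. I'll continue in 2 mm steps.

step_arm --motion '[{"gripper": 0,"xyz": [0,0,-0.004],"dr": [0,0,0]},{"gripper": 0,"xyz": [0,0,-0.003],"dr": [0,0,0]}]'

```text
time: 23.8
position: [0.4493, -0.0179, 0.0661]
ee_rot: [-0.145, -3.138, -0.0]
ft_force: [-4.9, 0.0, 4.9]
finger_gap: 0.0005
```

step_arm --motion '[{"gripper": 0,"xyz": [0,0,-0.004],"dr": [0,0,0]},{"gripper": 0,"xyz": [0,0,-0.003],"dr": [0,0,0]}]'

```text
time: 24.0
position: [0.4493, -0.0179, 0.064]
ee_rot: [-0.145, -3.138, -0.0]
ft_force: [-3.2, 0.6, 5.5]
finger_gap: 0.0004
```

step_arm --motion '[{"gripper": 0,"xyz": [0,0,-0.004],"dr": [0,0,0]},{"gripper": 0,"xyz": [0,0,-0.003],"dr": [0,0,0]}]'

```text
time: 24.2
position: [0.4494, -0.0179, 0.0619]
ee_rot: [-0.145, -3.138, -0.0]
ft_force: [-4.0, 0.1, 4.5]
finger_gap: 0.0004
```

step_arm --motion '[{"gripper": 0,"xyz": [0,0,-0.004],"dr": [0,0,0]},{"gripper": 0,"xyz": [0,0,-0.003],"dr": [0,0,0]}]'

```text
time: 24.4
position: [0.4494, -0.018, 0.0598]
ee_rot: [-0.145, -3.138, -0.0]
ft_force: [-4.2, 0.1, 9.2]
finger_gap: 0.0006
```

step_arm --motion '[{"gripper": 0,"xyz": [0,0,-0.004],"dr": [0,0,0]},{"gripper": 0,"xyz": [0,0,-0.003],"dr": [0,0,0]}]'

```text
time: 24.6
position: [0.4494, -0.018, 0.0584]
ee_rot: [0.145, 3.138, 0.0]
ft_force: [-8.3, 1.3, 27.6]
finger_gap: 0.0005
```

step_arm --motion '[{"gripper": 0,"xyz": [0,0,-0.003],"dr": [0,0,0]},{"gripper": 0,"xyz": [0,0,-0.003],"dr": [0,0,0]}]'

```text
time: 24.8
position: [0.4494, -0.018, 0.0573]
ee_rot: [0.145, 3.137, -0.0]
ft_force: [-12.0, 1.9, 41.9]
finger_gap: 0.0003
```

The last step overshot to 42 N on the tab, above the 40 N asked for. I'm releasing at once.

step_arm --motion '[{"gripper": 0,"xyz": [0,0,0.01],"dr": [0,0,0]},{"gripper": 0,"xyz": [0,0,0.02],"dr": [0,0,0]},{"gripper": 0,"xyz": [0,0,0.06],"dr": [0,0,0]},{"gripper": 0,"xyz": [0,0,0.15],"dr": [0,0,0]},{"gripper": 0,"xyz": [0,0,0.15],"dr": [0,0,0]},{"gripper": 0,"xyz": [0,0,0],"dr": [0,0,0]}]'

```text
time: 25.4
position: [0.4522, -0.0184, 0.1777]
ee_rot: [0.145, 3.129, -0.002]
ft_force: [0.4, -0.3, 0.3]
finger_gap: 0.0004
```

```bash
python3 - <<'E'
from h import *
st();im,c=grab('wrist','w14');t,ct=grab('top','t14');s,cs=grab('scene','s14')
# tab / lid check in wrist view: lid handle and tab, by edges vs prediction
h0=np.array([.6059,-.0328]);ex=np.array([np.cos(-.092),np.sin(-.092)]);ey=np.array([-ex[1],ex[0]])
g=cv2.cvtColor(im,cv2.COLOR_BGR2GRAY)
for th in(.05,0,-.05,-.1):print(th,[proj(c,np.r_[h0-r*np.cos(th)*ex+.005*np.sin(th)*ex,.064+r*np.sin(th)+.005*np.cos(th)]).round(1).tolist() for r in(.158,.182)])
p=proj(c,np.r_[h0-.17*ex,.069]).astype(int);print(p,[int(v) for v in g[p[1]-40:p[1]+30,p[0]]])
print(proj(c,np.r_[np.array([.5262,-.0255])-.036*ex,.083]),proj(c,np.r_[np.array([.5262,-.0255])-.066*ex,.055]))
# bystanders: colour diff between first and last top view
d=np.abs(t.astype(int)-cv2.imread('pics/top0.png').astype(int)).max(2)
for n,(u,v,r) in dict(jar=(406,165,7),timer=(386,239,12),bottle=(235,177,9)).items():print(n,'mean/max diff',d[v-r:v+r,u-r:u+r].mean().round(1),d[v-r:v+r,u-r:u+r].max())
E
```

```text
t 25.4 p [ 0.4522 -0.0184  0.1777] jaw yaw 1.4784 z [ 0.009 -0.002 -1.   ] F [ 0.38 -0.27  0.28] gap 0.0004 q [-0.19  0.28  2.    0.    0.85 -1.67]
0.05 [[323.5, 197.4], [323.5, 174.7]]
0 [[323.5, 195.1], [323.5, 172.7]]
-0.05 [[323.5, 193.2], [323.5, 171.1]]
-0.1 [[323.6, 191.7], [323.5, 170.1]]
[323 183] [190, 189, 189, 190, 191, 191, 190, 191, 191, 191, 191, 191, 190, 190, 190, 190, 190, 190, 190, 190, 191, 191, 190, 190, 190, 189, 189, 191, 191, 186, 145, 71, 103, 122, 130, 129, 128, 128, 129, 128, 128, 128, 128, 127, 126, 127, 126, 126, 125, 126, 125, 117, 94, 69, 79, 79, 77, 75, 104, 159, 174, 171, 171, 173, 174, 172, 169, 170, 172, 172]
[323.45343888 236.8739618 ] [323.50544762 202.22050811]
jar mean/max diff 3.9 19
timer mean/max diff 102.0 171
bottle mean/max diff 6.8 53
```

The tab edges at rows 174 and 195 match the bail at about 0 to 0.02 rad, and the arm is clear. The arm covers the timer in the top view, so I'll check it in the wrist view and then hand in.

```bash
python3 - <<'E'
from h import *
im=cv2.imread('pics/w14.png');c=get_calibration('wrist')
g=cv2.cvtColor(im,cv2.COLOR_BGR2GRAY);p=proj(c,[.3655,-.0986,.036]);print('timer expected',p)
k=cv2.HoughCircles(cv2.medianBlur(g,5),cv2.HOUGH_GRADIENT,1,60,param1=100,param2=25,minRadius=15,maxRadius=70)
print([(q.round(0).tolist(),ray(c,q[:2],.036).round(3).tolist()) for q in k[0][:6]] if k is not None else None)
arm.hand_in();st()
E
```

```text
timer expected [242.64609204 124.7648886 ]
[([248.0, 122.0, 29.0], [0.364, -0.092, 0.036])]
the job is handed in; nothing more can be done
the job is handed in; nothing more can be done
```

I packed the carton flat in the case, seated the lid, swung the bail over and pressed it down, then handed the job in at about 25 s. One limit was broken: the last press on the tab read 42 N, over the 40 N you set.

- **Press:** the feet met the lid with the bail at about 0 to 0.02 rad. I sent the last steps together, so the force went 9, then 28, then 42 N before I released. I estimate 76 N at the feet, just under the 80 N failure limit, but that margin is thin and I can't confirm it held.
- **Bearing after release:** the tab was still at the level position once the arm was clear. I did not measure the feet's force on the lid after letting go; it rests on the hinge's friction.
- **Carton and lid:** the wrist picture showed the carton flat inside the case. The lid went in without catching and met the rim at the expected height (TCP at 70.2 mm, against 70.5 mm predicted).
- **Bystanders:** the timer was within about 7 mm of my first estimate, which is within my measuring error. The jar and bottle showed little change in the top view.
- **Misses on the way:** my first try at the lid's handle and first two hooks on the bail failed. The fingertips appear to sit about 20 mm higher than the stated geometry when closed. I corrected for this, and neither the lid nor any bystander was disturbed.

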